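# Release the blue spice tin from the rocker-gate dispenser

## Task

Two spice tins wait behind the gates of the two-lane dispenser on the counter. With the fingertips, press down the black paddle of the lane that holds the blue tin, so that its gate lifts and the tin rolls out against the front wall, then let the paddle come back up so that the gate closes again. Do not touch the tins, keep the yellow tin behind its closed gate, and leave the things around the dispenser where they are.

Things in the scene. Friction and masses are not known exactly. Their poses are not given: they have to be found in the camera images.
- dispenser: fixed plywood dispenser, 235 x 166 mm, posts 124 mm high. Origin: on the counter at its middle; x to its back (uphill), y to its left, z up. Two lanes 64 mm wide at y = +45 (left), -45 mm (right) slope 0.2 rad down to a front wall at x = -130 mm. Each has its own lever, hinged at x = 70 mm: clear gate in front at x = -22 mm, black paddle behind at x = 152 mm.
- paddle_left (a point): black press paddle, 50 x 46 x 6 mm, of the left lever. Origin: centre of its top face, 125 mm above the counter at rest, 82 mm behind the hinge; it moves with the paddle. At rest the face rises 0.22 rad to the back. Fully pressed it is 38 mm lower, sloping 0.26 rad the other way; a spring resists with 3.5 N at first, 6 N fully down, and returns it. Nothing is under it.
- paddle_right (a point): black press paddle, 50 x 46 x 6 mm, of the right lever. Origin: centre of its top face, 125 mm above the counter at rest, 82 mm behind the hinge; it moves with the paddle. At rest the face rises 0.22 rad to the back. Fully pressed it is 38 mm lower, sloping 0.26 rad the other way; a spring resists with 3.5 N at first, 6 N fully down, and returns it. Nothing is under it.
- lever_left (a joint): the left rocking lever's angle in rad: 0 = paddle up, gate closed (spring holds it there); grows as the paddle is pressed down and the gate rises, to the stop at 0.48. The gate lets the tin pass from about 0.33. The hinge is 115 mm above the counter, across the lane.
- lever_right (a joint): the right rocking lever's angle in rad: 0 = paddle up, gate closed (spring holds it there); grows as the paddle is pressed down and the gate rises, to the stop at 0.48. The gate lets the tin pass from about 0.33. The hinge is 115 mm above the counter, across the lane.
- tin_blue: blue spice tin lying across one of the lanes: cylinder, diameter 40 mm, length 56 mm, steel end rims, about 110 g. Origin: its centre; local y is its axis. Behind its gate it lies at about x = 0, y = +45 or -45 mm (either lane) in the dispenser's frame; once out against the front wall, at about x = -106 mm, 46 mm above the counter.
- tin_yellow: yellow spice tin lying across one of the lanes: cylinder, diameter 40 mm, length 56 mm, steel end rims, about 110 g. Origin: its centre; local y is its axis. Behind its gate it lies at about x = 0, y = +45 or -45 mm (either lane) in the dispenser's frame; once out against the front wall, at about x = -106 mm, 46 mm above the counter.
- sugar_bowl: white ceramic sugar bowl with a blue lid (one piece), diameter 96 mm, height 100 mm, standing to the left of the paddles; origin at the centre of its underside. Leave alone.
- ice_tray: pink silicone ice tray, 160 x 100 x 35 mm, beside the left wall of the dispenser; origin at the centre of its underside. Leave alone.
- rolling_pin: wooden rolling pin, 300 mm long (local x), 44 mm thick, right of the dispenser; origin under its middle, on the counter. Leave alone.
- bottle_opener: flat steel bottle opener, 125 mm long (local x), 36 mm wide, 6 mm thick, on the counter behind the paddles; origin on the counter, near its middle. Leave alone.
Things that resemble listed ones, but are neither listed nor needed, are in the scene too. Of the things like the tin_blue, leave any that is pink or turquoise; of the rest the smaller one is meant.

How it is judged:
By the outcome, as a careful person would: the job done as asked, in the order asked, and still so for the second after the job is handed in, with the robot touching nothing.
It also fails if it takes over 35 s, if anything falls off the work surface, if the arm or the gripper's body presses on something with over 40 N, if the wrist force passes 120 N, or if a joint passes its speed limit or range.

## Robot

A 7-joint arm with a two-finger parallel gripper is mounted at the origin on the work surface. World frame = base frame: x ahead of the robot, y to its left, z up, the work surface at z = 0. Lengths are in m, angles in rad, forces in N, time in s.
With the tool pointing down it reaches from about 0.4 to 0.85 m from the base axis. Payload 10.4 kg.
Tool frame: the origin (TCP) lies at the very end of the fingers, on their centre line; the grasp point (between the pads) lies 19 mm behind it; z points along the fingers, y is the line along which they close (so a half turn about z gives the same grasp; the last joint's range is limited). The gripper opens to 87 mm and grips with 3 to 60 N. Pads are 19 mm wide; open, the fingers measure 117 mm over their backs; the gripper's body (75 mm by 190 mm) begins 51 mm behind the grasp point.
Start: joints at [1.28, 0.332, -0.065, 1.46, 0.022, 1.35, -0.088], TCP at [0.165, -0.603, 0.223] pointing down, gripper open.
Joint ranges: [-2.6, 2.6], [-0.5, 2.12], [-1.47, 1.34], [0.16, 2.42], [-1.27, 4.41], [0.06, 2.06], [-2.6, 2.6]. Speed limits (rad/s): [2.22, 2.22, 2.79, 2.79, 3.14, 3.14, 3.14].

## Interface

Orientations are given as [roll, pitch, yaw] about the fixed x, y, z axes, in that order (R = Rz(yaw) Ry(pitch) Rx(roll)).
In Python, from station import env gives the robot as it stands.
- The arm moves only by the tool apply_moves, never from a script. Its argument "moves" is text: rows parted by semicolons, each of 5 numbers parted by spaces: the shift along the world's x, y, z as a fraction of full scale, then the turn about the world's z as a fraction of full scale, then the gripper's target within -1 to 1 (shut at 1, half-way at 0, fully open at -1). A call has exactly 8 rows; each row is the pose to reach, as a shift and turn from the pose commanded when the call began; what a row does not reach only later rows make up. Full scale, the value 1, is 0.3 m for a shift and 60 degrees for a turn. A row lasts 1/10 s, in which the tool goes at most 50 mm and 8.59 degrees, less where a joint would pass 70% of its speed; a pose out of reach is approached as far as the arm can. A call with a number of a shift or a turn outside -1 to 1 is refused whole. A call with a gripper value outside its range is refused whole. The fingers move at their own pace and stop on an object; "squeeze" is the grip in N (left out, the last holds). Time passes only in rows, so rows that repeat a pose let the fingers close, or fill a call up. It gives the time, the measured TCP pose, the force, the opening and the grip force at its end, in the units of the state.
- env.get_state(): the state, without advancing time (a new reading comes with each control period).
- env.grab_frame(name): name is "scene" or "top" or "wrist"; returns a dict with "pixels" (384x512x3 uint8, blue, green, red), "vertical_fov" (degrees; the focal length in pixels is half the picture's height over the tangent of half this angle, whatever the lens; pixels are square), "cx", "cy" (the principal point, pixels), "pose" (4x4, takes a point from camera to world coordinates). Camera axes: x right, y up, looking along -z (the intrinsics and any distortion apply to the point x, -y, -z); pixel columns grow to the right and rows downward; lengths in m; the calibration is good to about 2 mm. A picture is of the moment at which its call begins. There is no depth.
- env.close_job(): hands the job in; it is judged then, once.
The state is a dict: "time": time; "q": joint angles; "dq": joint speeds; "joint_torque": joint torques, N m; "ee_pos": TCP position; "tool_rot": TCP orientation; "force": force on the tool from outside, world axes, zero at the start; "torque": the same for the moment, N m; "gripper_width": opening from 0.0 (shut) to 1.0 (fully open); "gripper_force": force on a finger pad.
Only numpy, scipy, OpenCV 4.12 (cv2) and the standard library are available. Lean on these libraries where they do the work, as an engineer would, in place of code of your own. Each camera call takes 0.05 s, during which the arm holds its last target. There are 200 camera calls.

## Working session

There is one attempt and no reset: what is moved stays moved. The work goes in short steps, Python scripts to look and compute and a tool call to move; the robot and the scene stay as the last step left them, time stands still between calls to the robot, and variables do not carry over. Pictures are saved under pics/ and viewed, at most 10 in all, crops included, and the job is handed in when it is done.

Besides the shell and the picture viewer there is one more tool, called after ">>>" as name(argument=value, ...), one argument or row to a line, values as JSON. apply_moves: Moves the arm, as the interface text tells. Its arguments: {"type":"object","properties":{"moves":{"type":"string"},"squeeze":{"type":"number"}},"required":["moves"]}

```bash
mkdir -p pics
cat > h.py <<'E'
import numpy as np, cv2, json
from station import env
def grab(n,f):
    d=env.grab_frame(n); cv2.imwrite(f'pics/{f}.png',d['pixels'])
    np.savez(f'pics/{f}.npz',**{k:np.array(v) for k,v in d.items() if k!='pixels'}); return d
def load(f): return np.load(f'pics/{f}.npz',allow_pickle=True)
def ray(f,u,v,z):
    d=load(f); fl=192/np.tan(np.radians(float(d['vertical_fov']))/2); P=d['pose']
    r=P[:3,:3]@np.array([(u-d['cx'])/fl,-(v-d['cy'])/fl,-1.]); o=P[:3,3]
    return o+r*(z-o[2])/r[2]
def proj(f,p):
    d=load(f); fl=192/np.tan(np.radians(float(d['vertical_fov']))/2); P=d['pose']
    c=P[:3,:3].T@(np.array(p)-P[:3,3]); return np.array([d['cx']-fl*c[0]/c[2],d['cy']+fl*c[1]/c[2]])
E
python3 - <<'E'
from h import *
for n in ('scene','top'):
    d=grab(n,n+'0'); print({k:v for k,v in d.items() if k!='pixels'})
s=env.get_state(); print(s['time'],s['ee_pos'],s['tool_rot'],s['gripper_width'])
a=cv2.imread('pics/scene0.png');b=cv2.imread('pics/top0.png')
E
```

```text
{'vertical_fov': 55.422329355523814, 'cx': 252.8792349120356, 'cy': 190.56215007734073, 'pose': array([[ 0.51491287, -0.49946727,  0.69670451,  1.10167982],
       [ 0.85712214,  0.28634905, -0.42818905, -0.33498688],
       [ 0.01436574,  0.81764092,  0.57554927,  0.57935564],
       [ 0.        ,  0.        ,  0.        ,  1.        ]])}
{'vertical_fov': 43.350410417460104, 'cx': 254.26862564545164, 'cy': 197.49794459543807, 'pose': array([[ 0.00648328,  0.99821049, -0.05944565,  0.45520584],
       [-0.99977219,  0.0076794 ,  0.01991494,  0.04823331],
       [ 0.02033581,  0.05930299,  0.99803287,  1.32619408],
       [ 0.        ,  0.        ,  0.        ,  1.        ]])}
0.1 [ 0.16529577 -0.60238537  0.22182555] [-3.14030792e+00  2.87328598e-05  2.67818551e-01] 0.9996574776704592
```

View pics/scene0.png

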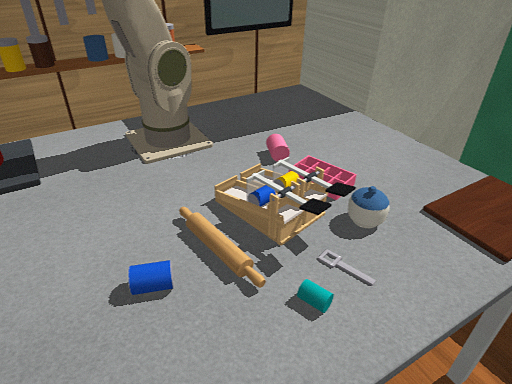

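View pics/top0.png

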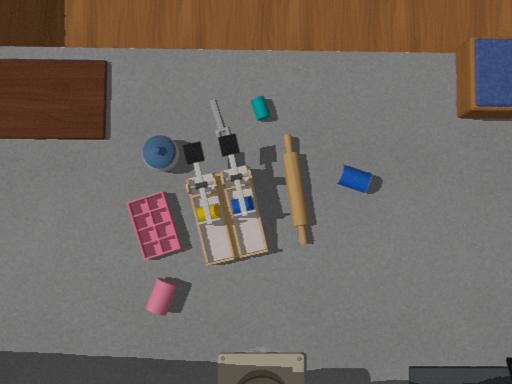

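The scene and top views show two blue candidates: one in the right lane at top (242,205), and a larger one on the counter at (355,179). Pink (161,297) and turquoise (261,108) are excluded. The smaller blue tin, in the lane, is the one meant. Its paddle should be the right one at top (229,145). I'll confirm that in a crop.

Run:
```python
from h import *
a=cv2.imread('pics/top0.png')[120:280,120:320]; b=cv2.imread('pics/scene0.png')[130:260,200:400]
a=cv2.resize(a,None,fx=2.0,fy=2.8*2/2.8,interpolation=3)
b=cv2.resize(b,(400,260),interpolation=3)
cv2.imwrite('pics/crop.png',cv2.resize(np.vstack([a,b])[:580],None,fx=1,fy=1))
im=cv2.imread('pics/top0.png'); g=im.max(2)
for z,uv in [(.125,(229,145)),(.125,(194,153)),(.05,(242,205)),(.05,(208,213))]: print(uv,ray('top0',*uv,z).round(4))
# black blobs
m=(g<40).astype(np.uint8); m[:120]=0;m[260:]=0
n,l,s,c=cv2.connectedComponentsWithStats(m)
for i in range(1,n):
    if s[i,4]>80:
        r=cv2.minAreaRect(np.argwhere(l==i)[:,::-1].astype(np.float32)); print(c[i].round(1),s[i],r,ray('top0',*c[i],.125).round(4))
m=((cv2.imread('pics/scene0.png').max(2))<30).astype(np.uint8); m[:150]=0
n,l,s,c=cv2.connectedComponentsWithStats(m)
for i in range(1,n):
    if s[i,4]>80: print('scene',c[i].round(1),s[i],ray('scene0',*c[i],.125).round(4))
```

```text
(229, 145) [0.658  0.0884 0.125 ]
(194, 153) [0.637  0.1756 0.125 ]
(242, 205) [0.5111 0.0551 0.05  ]
(208, 213) [0.4893 0.1445 0.05  ]
[228.3 144.6] [219 135  20  21 296] ((228.32693481445312, 144.6346435546875), (18.631032943725586, 16.473756790161133), 78.69007110595703) [0.659  0.0902 0.125 ]
[193.1 152.5] [183 142  21  22 307] ((193.00001525878906, 152.50001525878906), (19.402849197387695, 16.734956741333008), 75.96376037597656) [0.6382 0.178  0.125 ]
scene [339.7 189.1] [326 183  29  14 195] [0.6414 0.1706 0.125 ]
scene [314.9 206.1] [300 199  31  16 223] [0.6622 0.0846 0.125 ]
```

View pics/crop.png

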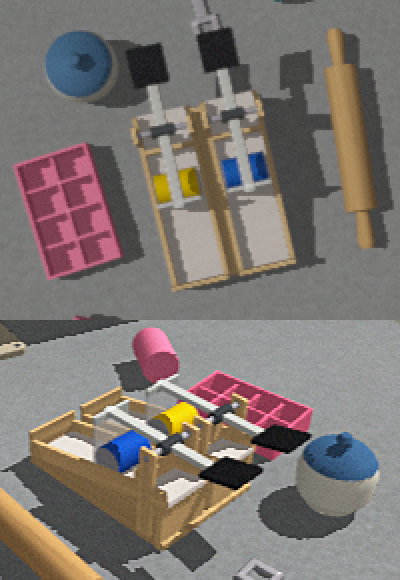

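The crop confirms it: the blue tin is in the right lane, on the rolling-pin side, and its paddle is at about (0.660, 0.088). The gripper yaw already roughly matches the dispenser's. Moving over with the fingers shut.

>>> apply_moves(
  moves="0.05 0.07 0 0 1;0.14 0.2 0 0 1;0.24 0.33 0 0 1;0.34 0.47 0 0 1;0.44 0.61 0 0 1;0.54 0.75 0 0 1;0.63 0.88 0 0 1;0.7 0.97 0 0 1",
  squeeze=10,
)

```text
time: 0.9
ee_pos: [0.3768, -0.3086, 0.2226]
tool_rot: [-3.142, -0.0, 0.27]
force: [0.7, -0.3, 0.2]
gripper_width: 0.357
gripper_force: 0.0
```

>>> apply_moves(
  moves="0.08 0.11 0 0 1;0.18 0.24 0 0 1;0.28 0.38 0 0 1;0.38 0.52 0 0 1;0.48 0.66 0 0 1;0.58 0.8 0 0 1;0.67 0.92 0 0 1;0.72 0.98 0 0 1",
)

```text
time: 1.7
ee_pos: [0.5925, -0.0129, 0.2222]
tool_rot: [-3.14, -0.0, 0.272]
force: [-0.3, 0.1, 1.1]
gripper_width: 0.007
gripper_force: 0.0
```

Run:
```python
from h import *
s=env.get_state(); p=s['ee_pos'];print(s['time'],p,s['tool_rot'],s['force'],s['gripper_width'],(np.array([.66,.088,.17])-p)/.3)
```

```text
1.7 [ 0.59254331 -0.0128856   0.22215453] [-3.13956715e+00 -3.82324397e-04  2.72206511e-01] [-0.28663016  0.14963513  1.07858433] 0.007260533897529243 [ 0.22485563  0.33628534 -0.17384843]
```

>>> apply_moves(
  moves="0.05 0.07 0 0 1;0.1 0.16 -0.02 0 1;0.16 0.24 -0.07 0 1;0.21 0.31 -0.12 0 1;0.225 0.335 -0.17 -0.04 1;0.225 0.335 -0.17 -0.04 1;0.225 0.335 -0.17 -0.04 1;0.225 0.335 -0.17 -0.04 1",
)

```text
time: 2.5
ee_pos: [0.6591, 0.0816, 0.1726]
tool_rot: [3.141, -0.001, 0.225]
force: [-0.2, -0.2, -0.1]
gripper_width: 0.008
gripper_force: 0.0
```

Run:
```python
from h import *
a=grab('wrist','w1')['pixels'];b=grab('scene','s1')['pixels']
b=cv2.resize(b[110:270,200:413],(512,384),interpolation=3)
cv2.imwrite('pics/v1.png',cv2.resize(np.hstack([a,b]),(800,300)))
```

```text
(no output)
```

View pics/v1.png

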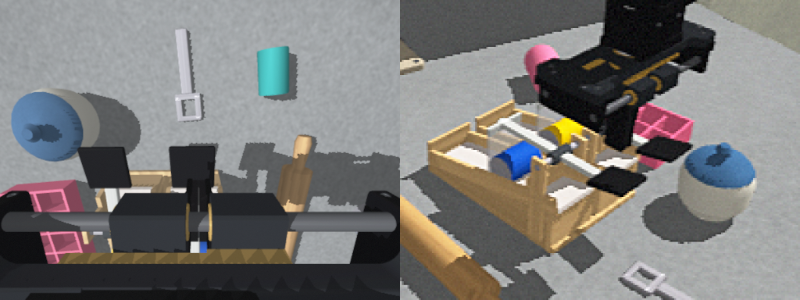

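The wrist view (left) shows the shut fingers over the right paddle at about (192,165). The scene crop (right) shows the fingertip near (620,148), above and beyond that paddle. Checking the alignment numerically.

Run:
```python
from h import *
s=env.get_state();p=s['ee_pos'];print(p)
print('tip scene',proj('s1',p),'paddle scene',proj('s1',[.66,.088,.125]))
print('tip wrist',proj('w1',p),'paddle expected wrist',proj('w1',[.66,.088,.125]))
# paddle corners expected in wrist
x=np.array([.973,.23]);y=np.array([-.23,.973])
for a in(-25,25):
  for b in(-23,23):
    q=np.array([.66,.088])+(a*x+b*y)/1e3; print(a,b,proj('w1',[*q,.125+a*.00022]).round(0))
a=cv2.imread('pics/w1.png'); cv2.imwrite('pics/wc.png',cv2.resize(a[160:330,60:320],(780,510),interpolation=3))
```

```text
[0.65919695 0.08172994 0.17269144]
tip scene [315.50892676 186.59279828] paddle scene [315.52618431 205.06633387]
tip wrist [255.07436794 242.56790745] paddle expected wrist [247.47199033 212.77543198]
-25 -23 [275. 238.]
-25 23 [221. 238.]
25 -23 [277. 184.]
25 23 [217. 185.]
```

View pics/wc.png

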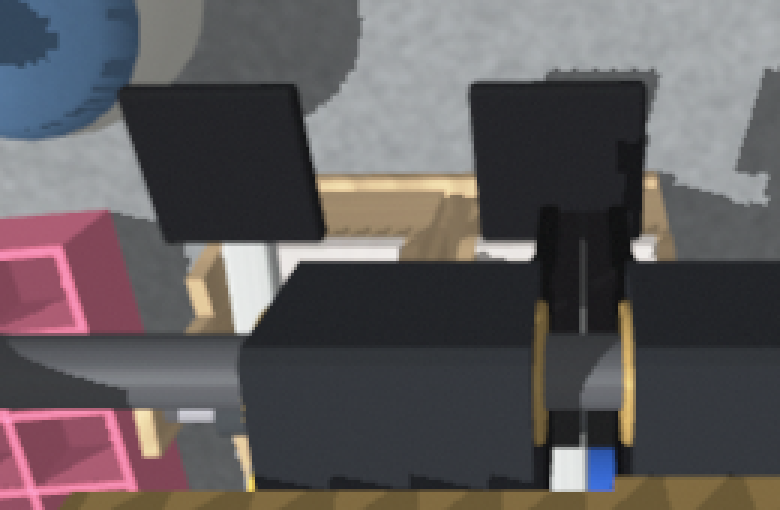

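The paddle corners match the estimate within about 3 px, so the centre is about (0.658, 0.089). The tip needs +7 mm in y, then press.

>>> apply_moves(
  moves="0 0.023 0 0 1;0 0.023 -0.04 0 1;0 0.023 -0.09 0 1;0 0.023 -0.14 0 1;0 0.023 -0.18 0 1;0 0.023 -0.22 0 1;0 0.023 -0.255 0 1;0 0.023 -0.275 0 1",
)

```text
time: 3.4
ee_pos: [0.6582, 0.0894, 0.0879]
tool_rot: [3.141, 0.002, 0.226]
force: [-3.0, -0.6, 8.4]
gripper_width: 0.007
gripper_force: 3.5
```

>>> apply_moves(
  moves="0 0 0 0 1;0 0 0 0 1;0 0 0 0 1;0 0 0 0 1;0 0 0 0 1;0 0 0 0 1;0 0 0 0 1;0 0 0 0 1",
)

```text
time: 4.2
ee_pos: [0.6587, 0.0895, 0.0891]
tool_rot: [3.141, 0.0, 0.226]
force: [-4.0, -0.9, 7.4]
gripper_width: 0.006
gripper_force: 3.4
```

Run:
```python
from h import *
b=grab('scene','s2')['pixels'];a=grab('top','t2')['pixels']
f=lambda im:cv2.resize(im,(400,300),interpolation=3)
cv2.imwrite('pics/v2.png',np.hstack([f(a[130:280,140:340]),f(b[120:270,200:400])]))
```

```text
(no output)
```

View pics/v2.png

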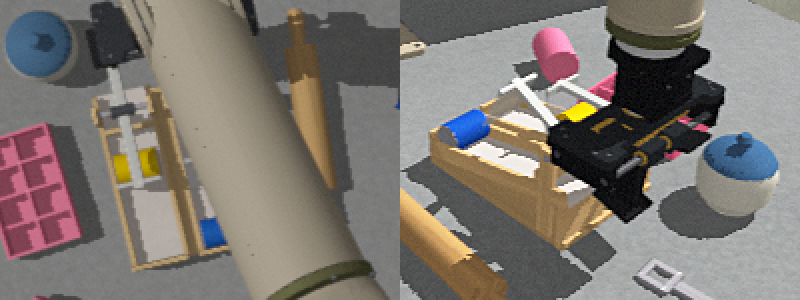

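The blue tin is out at the front wall (scene crop 465,128), the gate is raised, and the yellow tin is still behind its gate. Releasing straight up and retreating.

>>> apply_moves(
  moves="0 0 0.03 0 1;0 0 0.07 0 1;0 0 0.11 0 1;0 0 0.15 0 1;0 0 0.2 0 1;0 0 0.27 0 1;0 0 0.35 0 1;0 0 0.4 0 1",
)

```text
time: 5.1
ee_pos: [0.659, 0.0898, 0.2113]
tool_rot: [3.141, -0.001, 0.226]
force: [0.8, 0.6, 0.6]
gripper_width: 0.003
gripper_force: 0.0
```

>>> apply_moves(
  moves="-0.05 -0.07 0 0 1;-0.14 -0.2 0 0 1;-0.24 -0.33 0 0 1;-0.34 -0.47 0 0 1;-0.44 -0.61 0 0 1;-0.54 -0.75 0 0 1;-0.6 -0.85 0 0 1;-0.6 -0.85 0 0 1",
)

```text
time: 5.9
ee_pos: [0.4756, -0.1711, 0.2092]
tool_rot: [3.14, 0.002, 0.217]
force: [1.0, -0.2, 0.1]
gripper_width: 0.007
gripper_force: 0.0
```

>>> apply_moves(
  moves="0 0 0 0 1;0 0 0 0 1;0 0 0 0 1;0 0 0 0 1;0 0 0 0 1;0 0 0 0 1;0 0 0 0 1;0 0 0 0 1",
)

```text
time: 6.7
ee_pos: [0.4789, -0.1653, 0.2091]
tool_rot: [3.142, -0.0, 0.226]
force: [0.3, -0.1, -0.3]
gripper_width: 0.005
gripper_force: 0.0
```

Run:
```python
from h import *
b=grab('scene','s3')['pixels'];a=grab('top','t3')['pixels']
f=lambda im:cv2.resize(im,(400,300),interpolation=3)
cv2.imwrite('pics/v3.png',np.hstack([f(a[90:270,110:350]),f(b[120:300,180:420])]))
```

```text
(no output)
```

View pics/v3.png

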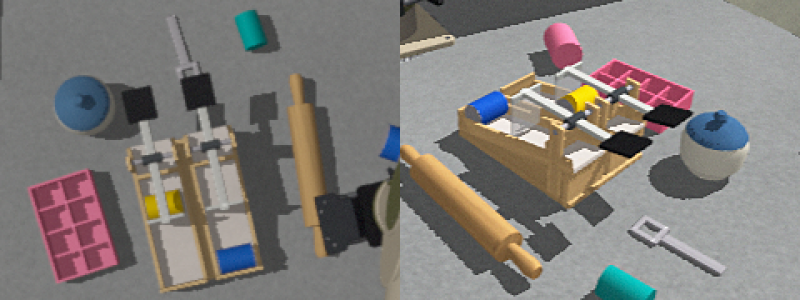

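The blue tin rests at the front wall (top crop 236,258). Both paddles are up and both gates closed, the yellow tin is held at (163,205), and nothing else has moved. Handing in.

```bash
python3 -c "
from station import env; print(env.close_job())"
```

```text
the job is handed in; nothing more can be done
None
```

The blue tin rolled out of the right lane to the front wall and its gate closed again; the yellow tin stayed behind its closed gate and nothing around the dispenser moved. The job was handed in at about 7 s.

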